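# Line up the spice jars by height on the pantry board

## Robot

A 6-joint arm with a two-finger parallel gripper is mounted at the origin on the work surface. World frame = base frame: x ahead of the robot, y to its left, z up, the work surface at z = 0. Lengths are in mm, angles in degrees, forces in N, time in s.
With the tool pointing down it reaches from about 200 to 875 mm from the base axis. Payload 3.4 kg.
Tool frame: the origin (TCP) lies at the very end of the fingers, on their centre line; the grasp point (between the pads) lies 19 mm behind it; x points along the fingers, y is the direction in which the jaws open and shut, and the axes are right-handed (so a half turn about x gives the same grasp; the last joint's range is limited). The gripper opens to 94 mm and grips with 3 to 60 N. Pads are 16 mm wide; open, the fingers measure 119 mm over their backs; the gripper's body (75 mm by 177 mm) begins 78 mm behind the grasp point.
Start: joints at [-81.876, 15.808, 86.224, -0, 77.962, -6.933], TCP at [149.374, -555.295, 205.493] pointing down, gripper open.
Joint ranges: [-165.64, 165.64], [-43.16, 119.46], [12.63, 154.43], [-67.54, 247.53], [6.08, 155.33], [-154.97, 154.97]. Speed limits (degrees/s): [147.25, 147.25, 180, 180, 180, 180].

## Interface

Orientations are given as [roll, pitch, yaw] about the fixed x, y, z axes, in that order (R = Rz(yaw) Ry(pitch) Rx(roll)).
In Python, from bench import sense, capture, close_job gives the robot as it stands. The module is installed in compiled form; this text tells all that it offers.
- The arm moves only by the tool apply_moves, never from a script. Its argument "moves" is one flat list of numbers, 7 for each row, row after row: the gripper command: -1 is shut, 1 is fully open, values between are in proportion, then the shift along the tool's x, y, z in cm, then the turn, a rotation vector about the tool's x, y, z in rad. In form: [gripper, tx, ty, tz, ax, ay, az, gripper, tx, ty, tz, ax, ay, az, ...]. A call has 1 to 20 rows; each row shifts and turns the commanded pose from where the row before left it, along the tool's axes as they then stand; what a row does not reach is not made up. A row lasts 1/10 s, in which the tool goes at most 50 mm and 8.59 degrees, less where a joint would pass 70% of its speed; a pose out of reach is approached as far as the arm can. A call is refused whole if a number of a shift passes 5 or a number of a turn 0.15, either way. A call with a gripper value outside its range is refused whole. The fingers move at their own pace and stop on an object; "force" is the grip in N (left out, the last holds). Time passes only in rows, so rows that do not move let the fingers close. It gives the time, the measured TCP pose, the force and the opening at its end, in the units of the state.
- sense(): the state, without advancing time (a new reading comes with each control period).
- capture(name): name is "side" or "top"; returns a dict with "pixels" (480x640x3 uint8, red, green, blue), "fovy" (degrees; the focal length in pixels is half the picture's height over the tangent of half this angle, whatever the lens; pixels are square), "cx", "cy" (the principal point, pixels), "origin" and "rotation" of the camera in the world. Camera axes: x right, y up, looking along -z (the intrinsics and any distortion apply to the point x, -y, -z); pixel columns grow to the right and rows downward; lengths in mm; the calibration is good to about 2 mm. A picture is of the moment at which its call begins. There is no depth.
- close_job(): hands the job in, once; it reports no verdict.
The state is a dict: "time": time; "joints": joint angles; "joint_velocities": joint speeds; "tau": joint torques, N m; "ee_pos": TCP position; "tcp_rot": TCP orientation; "ft_force": force on the tool from outside, world axes, zero at the start; "moment": the same for the moment, N m; "width": finger opening in mm.
Only numpy, scipy, OpenCV 4.12 (cv2) and the standard library are available. Lean on these libraries where they do the work, as an engineer would, in place of code of your own. Each camera call takes 0.05 s, during which the arm holds its last target. There are 200 camera calls.

## Task

Stand the four spice jars with black lids on the four cork pads of the shelf board in order of height: the tallest on the pad next to the upright end panel, then each shorter one further along, the shortest at the open end. Each jar must end upright, centred on its own pad and let go. Do not tip any jar over, and leave the small white bowl where it stands.

Things in the scene. Friction and masses are not known exactly. Their poses are not given: they have to be found in the camera images.
- jar_xl: the tallest and widest of four alike spice jars: upright round brown-glass jar with a paper band and a black screw lid, 52 mm in diameter (lid 1 mm less), 122 mm tall, lid the top 16 mm, about 220 g. Loose, stands on the table at the start. Origin: centre of its underside; z axis: up along the jar.
- jar_l: the second tallest of four alike spice jars: upright round brown-glass jar with a paper band and a black screw lid, 46 mm in diameter (lid 1 mm less), 98 mm tall, lid the top 16 mm, about 150 g. Loose, stands on the table at the start. Origin: centre of its underside; z axis: up along the jar.
- jar_m: the third tallest of four alike spice jars: upright round brown-glass jar with a paper band and a black screw lid, 40 mm in diameter (lid 1 mm less), 76 mm tall, lid the top 16 mm, about 100 g. Loose, stands on the table at the start. Origin: centre of its underside; z axis: up along the jar.
- jar_s: the shortest and narrowest of four alike spice jars: upright round brown-glass jar with a paper band and a black screw lid, 34 mm in diameter (lid 1 mm less), 56 mm tall, lid the top 16 mm, about 60 g. Loose, stands on the table at the start. Origin: centre of its underside; z axis: up along the jar.
- pad_a: one of four alike round cork pads, 62 mm in diameter, 4 mm thick, fixed in a straight row on the shelf board, centres 85 mm apart; which pad lies where in the row varies. Origin: centre of the pad's underside, 12 mm above the table (the pad's top, where a jar stands, is at 16 mm); x axis square to the row, y axis along it, z up.
- pad_b: one of four alike round cork pads, 62 mm in diameter, 4 mm thick, fixed in a straight row on the shelf board, centres 85 mm apart; which pad lies where in the row varies. Origin: centre of the pad's underside, 12 mm above the table (the pad's top, where a jar stands, is at 16 mm); x axis square to the row, y axis along it, z up.
- pad_c: one of four alike round cork pads, 62 mm in diameter, 4 mm thick, fixed in a straight row on the shelf board, centres 85 mm apart; which pad lies where in the row varies. Origin: centre of the pad's underside, 12 mm above the table (the pad's top, where a jar stands, is at 16 mm); x axis square to the row, y axis along it, z up.
- pad_d: one of four alike round cork pads, 62 mm in diameter, 4 mm thick, fixed in a straight row on the shelf board, centres 85 mm apart; which pad lies where in the row varies. Origin: centre of the pad's underside, 12 mm above the table (the pad's top, where a jar stands, is at 16 mm); x axis square to the row, y axis along it, z up.
- panel: upright dark wooden panel fixed on one end (either one) of the dark shelf board (460 x 90 x 12 mm, flat on the table, crosswise, turned up to 0.2 rad; a 16 mm peg at its other end). 84 mm across the board, 20 mm thick, 100 mm high. Centre 79.5 mm along the row from the nearest pad's. Origin: centre of its underside, 12 mm above the table.
- ramekin: small white ceramic bowl standing among the jars, 68 mm in diameter at the rim, 42 mm high, 220 g, loose; to be left alone. Origin: centre of its underside.
Mind the look-alikes: they are no part of the job. Leave any green look-alike of the jar_m alone.

How it is judged (in metres and radians):
At the end, for the whole second after the job is handed in: Every jar stands upright (within 0.1 rad), at rest on a cork pad, its centre within 14 mm of the pad's centre; counted from the end panel the pads carry the jars from the tallest to the shortest. The white bowl is within 30 mm of its starting place ((horizontal distance between jar_xl and pad_a below 0.014 m or horizontal distance between jar_xl and pad_b below 0.014 m or horizontal distance between jar_xl and pad_c below 0.014 m or horizontal distance between jar_xl and pad_d below 0.014 m) and horizontal distance between jar_xl and panel between 0.0495 and 0.1095 m and height (world z) of jar_xl between 0.012 and 0.021 m and angle between each of jar_xl, jar_l, jar_m, jar_s's own z axis and vertical below 0.1 rad and linear speed of each of jar_xl, jar_l, jar_m, jar_s below 0.02 m/s and (horizontal distance between jar_l and pad_a below 0.014 m or horizontal distance between jar_l and pad_b below 0.014 m or horizontal distance between jar_l and pad_c below 0.014 m or horizontal distance between jar_l and pad_d below 0.014 m) and horizontal distance between jar_l and panel between 0.1345 and 0.1945 m and height (world z) of jar_l between 0.012 and 0.021 m and (horizontal distance between jar_m and pad_a below 0.014 m or horizontal distance between jar_m and pad_b below 0.014 m or horizontal distance between jar_m and pad_c below 0.014 m or horizontal distance between jar_m and pad_d below 0.014 m) and horizontal distance between jar_m and panel between 0.2195 and 0.2795 m and height (world z) of jar_m between 0.012 and 0.021 m and (horizontal distance between jar_s and pad_a below 0.014 m or horizontal distance between jar_s and pad_b below 0.014 m or horizontal distance between jar_s and pad_c below 0.014 m or horizontal distance between jar_s and pad_d below 0.014 m) and horizontal distance between jar_s and panel between 0.3045 and 0.3645 m and height (world z) of jar_s between 0.012 and 0.021 m and distance of ramekin from where it was at the start of the episode below 0.03 m); the robot touches nothing.
It fails at once if a spice jar is tipped over (angle between any of jar_xl, jar_l, jar_m, jar_s's own z axis and vertical above 0.8 rad).
It fails at once if the white bowl is pushed away or carried off (distance of ramekin from where it was at the start of the episode above 0.03 m).
It also fails if it takes over 99 s, if anything falls off the work surface, if the arm or the gripper's body presses on something with over 40 N, if the wrist force passes 120 N, or if a joint passes its speed limit or range.

## Working session

There is one attempt and no reset: what is moved stays moved. The work goes in short steps, Python scripts to look and compute and a tool call to move; the robot and the scene stay as the last step left them, time stands still between calls to the robot, and variables do not carry over. Pictures are saved under pics/ and viewed, about 12 in all and at most 16, crops included, and the job is handed in when it is done.

Besides the shell and the picture viewer there is one more tool, called after "Emit:" as a command line: name --argument value ..., lists and objects as JSON in quotes. apply_moves: Moves the arm, as the interface text tells. Its arguments: {"type":"object","properties":{"moves":{"type":"array"},"force":{"type":"number"}},"required":["moves"]}

```bash
mkdir -p pics
cat > h.py <<'E'
import numpy as np, cv2
from bench import sense, capture, close_job
def snap(n,f):
    c=capture(n); cv2.imwrite('pics/'+f,c['pixels'][:,:,::-1]); return c
def ray(c,u,v):
    f=240/np.tan(np.radians(c['fovy'])/2)
    return np.array(c['origin']),np.array(c['rotation'])@np.array([(u-c['cx'])/f,-(v-c['cy'])/f,-1])
def at(c,u,v,z):
    o,d=ray(c,u,v); return (o+d*(z-o[2])/d[2])[:2]
E
python3 - <<'E'
from h import *
import pickle
for n in('top','side'):
    c=snap(n,n+'0.png'); pickle.dump(c,open(n+'.pkl','wb')); print({k:v for k,v in c.items() if k!='pixels'})
print(sense())
E
```

```text
{'fovy': 47.09901020299741, 'cx': 319.43428462340574, 'cy': 238.98593335234486, 'origin': array([ 355.80156186,   -3.13693188, 1254.6629768 ]), 'rotation': array([  7.8606921 ,   0.78581836, -90.65883122])}
{'fovy': 53.50834176266993, 'cx': 315.4241569371725, 'cy': 240.88252560097976, 'origin': array([ 77.83774912, 585.57989111, 671.1025769 ]), 'rotation': array([ 4.85378969e+01, -9.99594657e-02, -1.43863510e+02])}
{'time': 0.1, 'joints': array([-8.18744305e+01,  1.58433020e+01,  8.62843766e+01, -4.42008772e-04,
        7.79635786e+01, -6.93184212e+00]), 'joint_velocities': array([ 0.04407643, -0.15022943, -0.25337557, -0.01495521,  0.06564348,
       -0.04083156]), 'tau': array([ 1.76681810e-03, -4.05457020e+01, -2.37780297e+01,  7.03215203e-02,
        2.98846699e-02, -4.44186776e-05]), 'ee_pos': array([ 149.30876881, -554.76913589,  204.72315641]), 'tcp_rot': array([-96.66052267,  89.90874179,  98.39698149]), 'ft_force': array([-1.00689965,  0.66612588,  0.94321023]), 'moment': array([ 0.00336953,  0.00389118, -0.00939855]), 'width': 94.01581905896575}
```

View pics/top0.png

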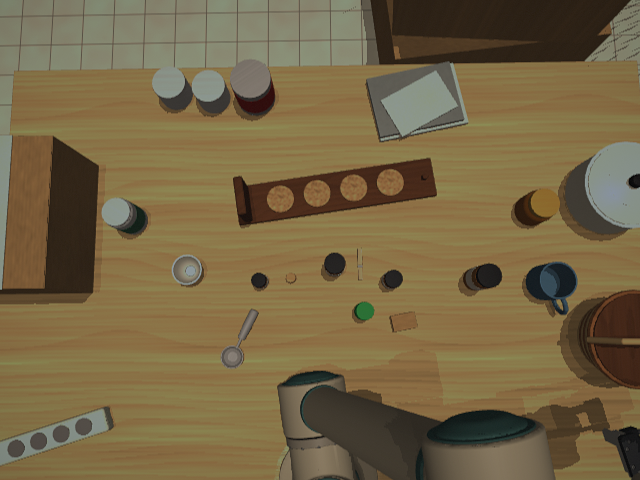

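View pics/side0.png

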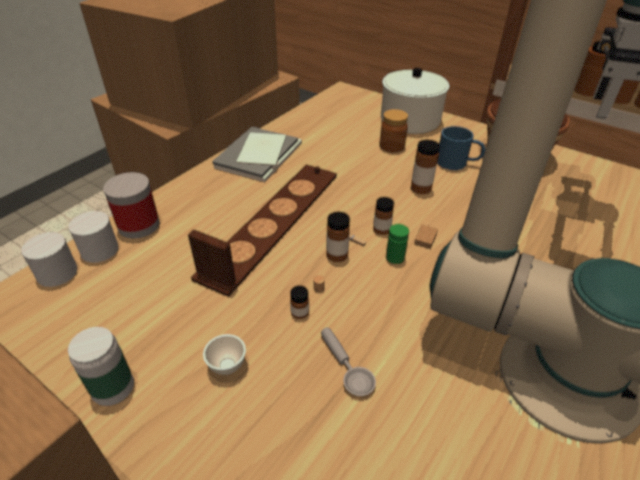

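The top view shows the black lids at xl (488,275), l (334,264), m (392,279) and s (259,281). The pads run from (280,199) to (390,182), with the panel at the left end. The green look-alike is at (364,311) and the bowl at (187,270). The side view confirms the height order.

```bash
sed -i "s/np.array(c\['rotation'\])@/Rotation.from_euler('xyz',c['rotation'],degrees=True).as_matrix()@/; 1a from scipy.spatial.transform import Rotation" h.py
python3 - <<'E'
from h import *
import pickle
t=pickle.load(open('top.pkl','rb')); s=pickle.load(open('side.pkl','rb'))
p=t['pixels'].astype(int)
# pads: cork colour blobs
hsv=cv2.cvtColor(t['pixels'],cv2.COLOR_RGB2HSV)
def blob(m,u,v,r=18):
    w=np.zeros(m.shape,np.uint8); w[v-r:v+r,u-r:u+r]=m[v-r:v+r,u-r:u+r]
    n,l,st,c=cv2.connectedComponentsWithStats(w); k=1+np.argmax(st[1:,4]); return c[k],st[k]
pm=(p.max(2)>110).astype(np.uint8)
P=[]
for u,v in((280,199),(317,193),(354,187),(390,182)):
    c,st=blob(pm,u,v,17); P.append(at(t,*c,16)); print('pad',c,st,P[-1].round(1))
P=np.array(P); print(np.linalg.norm(np.diff(P,axis=0),axis=1)); d=P[-1]-P[0]; print('yaw dir',np.degrees(np.arctan2(d[1],d[0])))
dm=(p.max(2)<48).astype(np.uint8)
for n,u,v,h,us,vs in(('xl',488,275,122,428,147),('l',334,264,98,338,219),('m',392,279,76,384,203),('s',259,281,56,300,292)):
    c,st=blob(dm,u,v); print(n,c,st,at(t,*c,h).round(1),'side',at(s,us,vs,h).round(1))
print('bowl',at(t,187,269,42),'panel',at(t,240,200,112),at(s,300,188,16),'green',at(t,364,311,76))
E
```

```text
pad [279.91202873 198.45601436] [267 186  27  26 557] [622.2 101.6]
pad [316.58770344 192.8517179 ] [304 180  26  27 553] [634.1  17.2]
pad [353.24682396 187.40471869] [340 175  27  26 551] [645.7 -67.2]
pad [389.88267148 181.86462094] [377 169  27  27 554] [ 657.5 -151.7]
[85.21333628 85.20084893 85.26095165]
yaw dir -82.07222964025354
xl [486.65831843 275.63506261] [472 264  30  24 559] [ 432.  -331.2] side [ 427.5 -323.3]
l [334.29310345 263.34195402] [324 253  21  22 348] [463.5 -19.8] side [462.  -15.7]
m [392.59288538 278.70355731] [384 270  19  18 253] [ 431.  -144.1] side [ 429.4 -139.1]
s [258.65714286 280.04      ] [251 273  16  15 175] [433.  144.8] side [429.9 147. ]
bowl [460.27025993 305.55308852] panel [599.42535632 178.15605281] [ 655.67039699 -145.53612586] green [363.32569513 -81.56371221]
```

Run:
```python
from h import *
a=cv2.imread('pics/top0.png')[255:297,455:515]; b=cv2.imread('pics/side0.png')[130:200,395:455]
a=cv2.resize(a,None,fx=6,fy=6,interpolation=0);b=cv2.resize(b,None,fx=6,fy=6,interpolation=0)
o=np.zeros((420,720,3),np.uint8);o[:252,:360]=a;o[:,360:]=b
o=cv2.convertScaleAbs(o,alpha=1.8);cv2.imwrite('pics/crop.png',o)
```

```text
(no output)
```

View pics/crop.png

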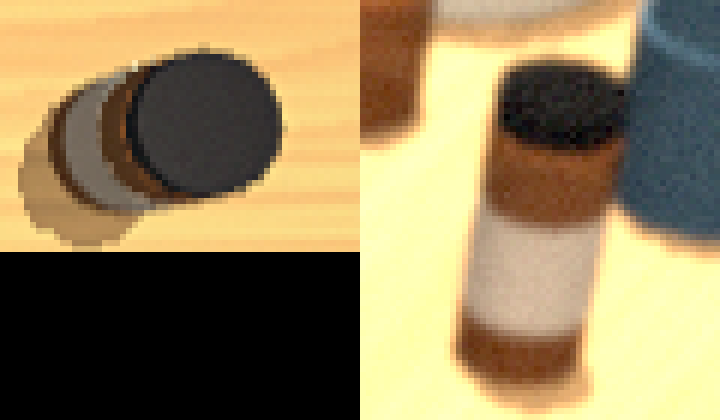

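Emit:
apply_moves --moves '[1,-0.3,0,0,-0.145,0,0,1,-0.3,0,0,-0.145,0,0,1,-0.3,0,0,-0.145,0,0,1,-0.3,0,0,-0.145,0,0,1,-0.3,0,0,-0.145,0,0,1,-0.3,0,0,-0.145,0,0,1,-0.3,0,0,-0.145,0,0,1,-0.3,0,0,-0.145,0,0,1,-0.3,0,0,-0.145,0,0,1,-0.3,0,0,-0.145,0,0]' --force 25

```text
time: 1.1
ee_pos: [149.3, -554.9, 235.1]
tcp_rot: [178.8, 89.9, 97.3]
ft_force: [-0.1, -0.6, -0.3]
width: 94.2
```

```bash
cat >> h.py <<'E'
TH=np.radians(277.93)
Rt=(Rotation.from_euler('z',TH)*Rotation.from_euler('y',np.pi/2))
J=dict(xl=(432.5,-336.5),l=(463.5,-19.8),m=(431,-144.1),s=(433,144.8))
P=np.array([(622.2,101.6),(634,17.2),(645.7,-67.2),(657.5,-151.7)])
def go(x,y,z):
    s=sense(); R=Rotation.from_euler('xyz',s['tcp_rot'],degrees=True)
    print('t',s['time'],'pos',s['ee_pos'].round(1),'w',round(s['width'],1),'F',s['ft_force'].round(1),
     '\n shift cm',(Rt.inv().apply(np.array([x,y,z])-s['ee_pos'])/10).round(2),'turn',(R.inv()*Rt).as_rotvec().round(3))
E
python3 -c "
from h import *
go(*J['xl'],160)"
```

```text
t 1.1 pos [ 149.3 -554.9  235.1] w 94.2 F [-0.1 -0.6 -0.3] 
 shift cm [  7.51  31.06 -17.73] turn [ 0.01  -0.001 -0.   ]
```

Emit:
apply_moves --moves '[1,0,3.88,-2.22,0.01,0,0,1,0,3.88,-2.22,0,0,0,1,0,3.88,-2.22,0,0,0,1,0,3.88,-2.22,0,0,0,1,0,3.88,-2.22,0,0,0,1,0,3.88,-2.22,0,0,0,1,0,3.88,-2.22,0,0,0,1,0,3.9,-2.2,0,0,0,1,3.7,0,0,0,0,0,1,3.8,0,0,0,0,0,1,0,0,0,0,0,0]'

```text
time: 2.2
ee_pos: [430.9, -334.6, 155.5]
tcp_rot: [-142.1, 89.3, 135.5]
ft_force: [-0.1, 0.0, 0.3]
width: 93.7
```

Run:
```python
from h import *
go(*J['xl'],56)
a=snap('top','t1.png')['pixels'][200:360,400:580]; b=snap('side','s1.png')['pixels'][40:240,350:550]
o=np.zeros((600,800,3),np.uint8); o[:356,:400]=cv2.resize(a,(400,356));o[:400,400:]=cv2.resize(b,(400,400))
cv2.imwrite('pics/c1.png',cv2.convertScaleAbs(o[:400,:,::-1],alpha=1.5))
```

```text
t 2.2 pos [ 430.9 -334.6  155.5] w 93.7 F [-0.1  0.   0.3] 
 shift cm [9.95 0.13 0.21] turn [-0.005 -0.009  0.007]
```

View pics/c1.png

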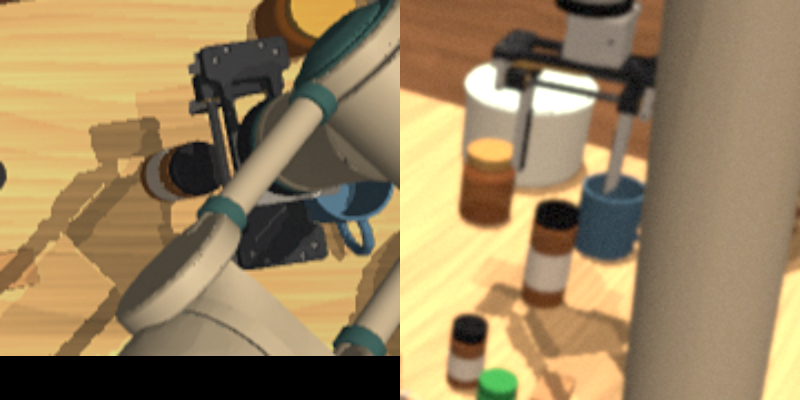

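Run:
```python
from h import *
import pickle
s=pickle.load(open('side.pkl','rb'))
for u,v in ((409.5,122.5),(456,135),(433,129)): print(at(s,u,v,155.5).round(1))
print(at(s,428.7,146.5,122).round(1))
```

```text
[ 488.6 -341.9]
[ 379.5 -350.8]
[ 432.  -345.7]
[ 427.2 -326.2]
```

```bash
cat >> h.py <<'E'
def proj(c,p):
    f=240/np.tan(np.radians(c['fovy'])/2)
    q=Rotation.from_euler('xyz',c['rotation'],degrees=True).inv().apply(np.array(p)-c['origin'])
    return c['cx']-f*q[0]/q[2], c['cy']+f*q[1]/q[2]
E
python3 - <<'E'
from h import *
import pickle
o=np.zeros((480,800,3),np.uint8)
for k,(n,u0,v0,f) in enumerate((('top',455,230,'t1'),('side',390,80,'s1'))):
    c=pickle.load(open(n+'.pkl','rb')); im=cv2.imread(f'pics/{f}.png')[v0:v0+96,u0:u0+80]
    im=cv2.convertScaleAbs(cv2.resize(im,(400,480),interpolation=cv2.INTER_CUBIC),alpha=1.7)
    s=sense();R=Rotation.from_euler('xyz',s['tcp_rot'],degrees=True)
    def dot(p,col):
        u,v=proj(c,p); cv2.circle(im,(int((u-u0+.5)*5),int((v-v0+.5)*5)),4,col,-1)
    for a in(-47,0,47): dot(s['ee_pos']+R.apply([0,a,0]),(0,0,255))
    for h,y in((122,-336.5),(0,-336.5),(122,-320),(0,-320)):dot((432,y,h),(0,255,0) if y<-330 else (255,0,0))
    o[:,400*k:400*k+400]=im
cv2.imwrite('pics/c2.png',o)
E
```

```text
(no output)
```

View pics/c2.png

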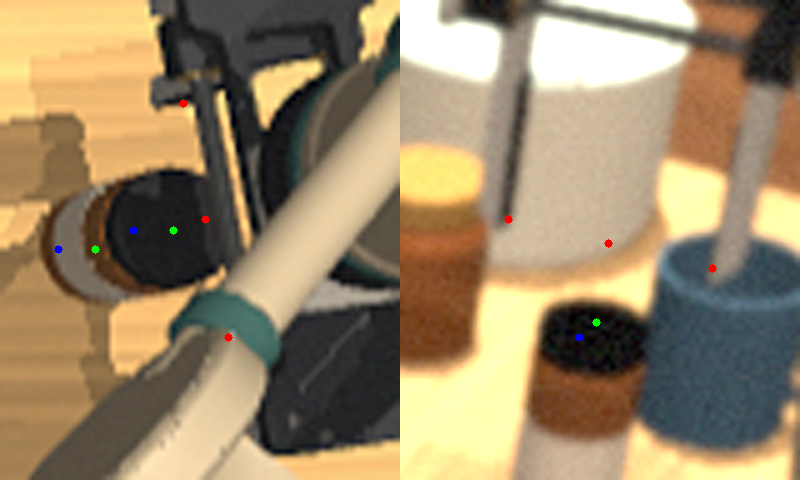

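```bash
sed -i 's/^J=.*/J=dict(xl=(432,-333),l=(463,-18),m=(430.5,-142),s=(432.5,146))/; s/^P=.*/P=np.array([(622,103.6),(633.7,19.2),(645.4,-65.2),(657.2,-149.7)])/' h.py; python3 -c "
from h import *
go(*J['xl'],56)"
```

```text
t 2.3 pos [ 433.4 -338.1  160.4] w 94.0 F [-0.7 -0.5  0.3] 
 shift cm [10.44 -0.07 -0.52] turn [-0.007 -0.001  0.001]
```

Emit:
apply_moves --moves '[1,0,0,0,0,0,0,1,0,0,0,0,0,0]'

```text
time: 2.5
ee_pos: [434.4, -339.5, 162.5]
tcp_rot: [36.3, 89.8, -46.2]
ft_force: [0.9, -0.4, 0.2]
width: 94.1
```

```bash
python3 -c "
from h import *
go(*J['xl'],56)"
```

```text
t 2.5 pos [ 434.4 -339.5  162.5] w 94.1 F [ 0.9 -0.4  0.2] 
 shift cm [10.65 -0.15 -0.68] turn [-0.007  0.003 -0.002]
```

Emit:
apply_moves --moves '[1,0,-0.15,-0.65,-0.007,0.003,0,1,3,0,0,0,0,0,1,3,0,0,0,0,0,1,2.6,0,0,0,0,0,1,2,0,0,0,0,0,1,0,0,0,0,0,0,1,0,0,0,0,0,0,1,0,0,0,0,0,0]'

```text
time: 3.3
ee_pos: [432.1, -332.5, 56.1]
tcp_rot: [109.0, 89.9, 27.0]
ft_force: [0.1, 1.0, -0.3]
width: 94.0
```

```bash
python3 -c "
from h import *
go(*J['xl'],56)
b=snap('side','s2.png')['pixels'][60:240,350:550]
cv2.imwrite('pics/c3.png',cv2.convertScaleAbs(cv2.resize(b,(640,576))[:,:,::-1],alpha=1.6));go(*J['xl'],56)"
```

```text
t 3.3 pos [ 432.1 -332.5   56.1] w 94.0 F [ 0.1  1.  -0.3] 
 shift cm [ 0.01 -0.02  0.05] turn [ 0.001 -0.001 -0.002]
t 3.35 pos [ 432.1 -332.5   56.1] w 94.3 F [ 0.4 -0.   0. ] 
 shift cm [ 0.01 -0.02  0.04] turn [ 0.001 -0.    -0.002]
```

View pics/c3.png

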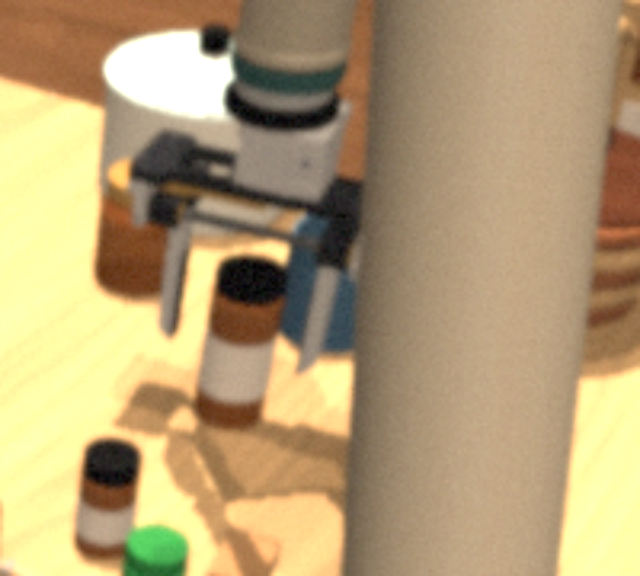

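The jar sits midway between the fingertips: the tip midpoint is (238,351), and the jar axis at that height is about (240,351). I'll grip and lift.

Emit:
apply_moves --moves '[-1,0,0,0,0,0,0,-1,0,0,0,0,0,0,-1,0,0,0,0,0,0,-1,0,0,0,0,0,0,-1,0,0,0,0,0,0,-1,0,0,0,0,0,0,-1,0,0,0,0,0,0,-1,0,0,0,0,0,0,-1,-1,0,0,0,0,0,-1,-2,0,0,0,0,0,-1,-3,0,0,0,0,0,-1,-3,0,0,0,0,0,-1,-3,0,0,0,0,0,-1,-1,0,0,0,0,0,-1,0,0,0,0,0,0,-1,0,0,0,0,0,0]' --force 30

```text
time: 4.95
ee_pos: [430.6, -331.3, 183.2]
tcp_rot: [-163.9, 89.7, 114.0]
ft_force: [0.1, -0.1, -2.2]
width: 51.5
```

```bash
python3 -c "
from h import *
go(*P[0],192)"
```

```text
t 4.95 pos [ 430.6 -331.3  183.2] w 51.5 F [ 0.1 -0.1 -2.2] 
 shift cm [ -0.88  24.96 -40.43] turn [ 0.001 -0.005  0.001]
```

Emit:
apply_moves --moves '[-1,-0.4,0.89,-1.44,0,0,0,-1,-0.4,1.78,-2.89,0,0,0,-1,0,1.78,-2.89,0,0,0,-1,0,1.78,-2.89,0,0,0,-1,0,1.78,-2.89,0,0,0,-1,0,1.78,-2.89,0,0,0,-1,0,1.78,-2.89,0,0,0,-1,0,1.78,-2.89,0,0,0,-1,0,1.78,-2.89,0,0,0,-1,0,1.78,-2.89,0,0,0,-1,0,1.78,-2.89,0,0,0,-1,0,1.78,-2.89,0,0,0,-1,0,1.78,-2.89,0,0,0,-1,0,1.78,-2.89,0,0,0,-1,0,0.89,-1.44,0,0,0,-1,0,0,0,0,0,0,-1,0,0,0,0,0,0,-1,0,0,0,0,0,0]'

```text
time: 6.75
ee_pos: [621.2, 101.8, 193.3]
tcp_rot: [-144.6, 89.8, 133.3]
ft_force: [0.2, 0.8, -3.3]
width: 51.7
```

```bash
python3 -c "
from h import *
go(*P[0],73)"
```

```text
t 6.75 pos [621.2 101.8 193.3] w 51.7 F [ 0.2  0.8 -3.3] 
 shift cm [12.03  0.1  -0.16] turn [-0.    -0.002  0.002]
```

Emit:
apply_moves --moves '[-1,2,0.1,-0.16,0,0,0,-1,3,0,0,0,0,0,-1,3,0,0,0,0,0,-1,2,0,0,0,0,0,-1,1,0,0,0,0,0,-1,0,0,0,0,0,0,-1,0,0,0,0,0,0,-1,0,0,0,0,0,0]'

```text
time: 7.55
ee_pos: [623.9, 104.9, 85.3]
tcp_rot: [131.1, 89.8, 49.0]
ft_force: [-0.7, 1.0, -1.6]
width: 51.9
```

```bash
python3 -c "
from h import *
go(*P[0],72)
b=snap('side','s3.png')['pixels'][170:320,160:360]
cv2.imwrite('pics/c4.png',cv2.convertScaleAbs(cv2.resize(b,(760,570))[:,:,::-1],alpha=1.6))"
```

```text
t 7.55 pos [623.9 104.9  85.3] w 51.9 F [-0.7  1.  -1.6] 
 shift cm [ 1.33 -0.21  0.1 ] turn [ 0.    -0.003 -0.003]
```

View pics/c4.png

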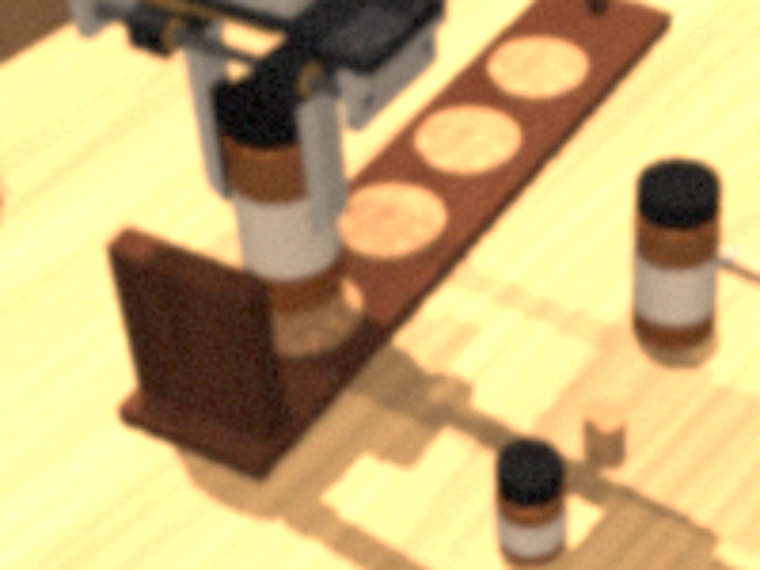

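Emit:
apply_moves --moves '[-1,0.4,-0.2,0.1,0,0,0,-1,0.4,0,0,0,0,0,-1,0.3,0,0,0,0,0,-1,0.1,0,0,0,0,0,-1,0,0,0,0,0,0,-1,0,0,0,0,0,0,-1,0,0,0,0,0,0]'

```text
time: 8.3
ee_pos: [621.1, 103.9, 71.8]
tcp_rot: [174.5, 89.8, 92.5]
ft_force: [-0.9, -0.6, -3.0]
width: 51.7
```

Emit:
apply_moves --moves '[-0.1,0.1,0,0,0,0,0,0.2,0,0,0,0,0,0,0.5,0,0,0,0,0,0,0.8,0,0,0,0,0,0,1,0,0,0,0,0,0,1,0,0,0,0,0,0,1,-2,0,0,0,0,0,1,-4,0,0,0,0,0,1,-4,0,0,0,0,0,1,0,0,0,0,0,0,1,0,0,0,0,0,0,1,0,0,0,0,0,0]'

```text
time: 9.5
ee_pos: [620.0, 103.5, 169.4]
tcp_rot: [-142.0, 89.8, 136.0]
ft_force: [-0.6, -0.5, -0.2]
width: 93.9
```

```bash
python3 -c "
from h import *
go(*J['l'],172)"
```

```text
t 9.5 pos [620.  103.5 169.4] w 93.9 F [-0.6 -0.5 -0.2] 
 shift cm [ -0.26 -17.22   9.87] turn [ 0.001 -0.003  0.002]
```

Emit:
apply_moves --moves '[1,-0.2,-2.87,1.64,0,0,0,1,0,-2.87,1.64,0,0,0,1,0,-2.87,1.64,0,0,0,1,0,-2.87,1.64,0,0,0,1,0,-2.87,1.64,0,0,0,1,0,-2.87,1.65,0,0,0,1,0,0,0,0,0,0,1,0,0,0,0,0,0,1,0,0,0,0,0,0,1,0,0,0,0,0,0]'

```text
time: 10.5
ee_pos: [464.9, -17.3, 171.9]
tcp_rot: [-174.9, 89.8, 103.2]
ft_force: [0.3, -0.5, -0.0]
width: 93.8
```

```bash
python3 -c "
from h import *
go(*J['l'],41)"
```

```text
t 10.5 pos [464.9 -17.3 171.9] w 93.8 F [ 0.3 -0.5 -0. ] 
 shift cm [13.09 -0.19  0.04] turn [ 0.001 -0.003  0.   ]
```

Descend, grip and lift jar_l (lift about 4 cm clear, since the path to the pad is free).

Emit:
apply_moves --moves '[1,3,-0.15,0,0,0,0,1,4,0,0,0,0,0,1,3.5,0,0,0,0,0,1,2.5,0,0,0,0,0,1,0,0,0,0,0,0,1,0,0,0,0,0,0,1,0,0,0,0,0,0,-1,0,0,0,0,0,0,-1,0,0,0,0,0,0,-1,0,0,0,0,0,0,-1,0,0,0,0,0,0,-1,0,0,0,0,0,0,-1,0,0,0,0,0,0,-1,0,0,0,0,0,0,-1,0,0,0,0,0,0]'

```text
time: 12.0
ee_pos: [462.8, -17.7, 42.4]
tcp_rot: [173.5, 89.8, 91.4]
ft_force: [0.7, 0.8, -0.4]
width: 45.5
```

Emit:
apply_moves --moves '[-1,-1,0,0,0,0,0,-1,-2,0,0,0,0,0,-1,-2,0,0,0,0,0,-1,-1,0,0,0,0,0,-1,0,0,0,0,0,0,-1,0,0,0,0,0,0,-1,0,0,0,0,0,0]'

```text
time: 12.7
ee_pos: [461.7, -17.7, 101.5]
tcp_rot: [-151.9, 89.8, 126.0]
ft_force: [0.5, 1.2, -1.6]
width: 45.4
```

```bash
python3 -c "
from h import *
go(*P[1],97)"
```

```text
t 12.7 pos [461.7 -17.7 101.5] w 45.4 F [ 0.5  1.2 -1.6] 
 shift cm [ 0.45 17.54 -1.28] turn [ 0.001 -0.004  0.002]
```

Emit:
apply_moves --moves '[-1,0,1.5,-0.11,0,0,0,-1,0,2.92,-0.21,0,0,0,-1,0,2.92,-0.21,0,0,0,-1,0,2.92,-0.21,0,0,0,-1,0,2.92,-0.21,0,0,0,-1,0,2.92,-0.22,0,0,0,-1,0,1.42,-0.11,0,0,0,-1,0,0,0,0,0,0,-1,0,0,0,0,0,0,-1,0,0,0,0,0,0]'

```text
time: 13.7
ee_pos: [633.2, 19.1, 101.8]
tcp_rot: [-149.1, 89.8, 128.8]
ft_force: [0.4, -0.8, -1.8]
width: 45.6
```

```bash
python3 -c "
from h import *
go(*P[1],58.4)
b=snap('side','s4.png')['pixels'][160:310,160:360]
cv2.imwrite('pics/c5.png',cv2.convertScaleAbs(cv2.resize(b,(760,570))[:,:,::-1],alpha=1.6))"
```

```text
t 13.7 pos [633.2  19.1 101.8] w 45.6 F [ 0.4 -0.8 -1.8] 
 shift cm [ 4.34  0.05 -0.  ] turn [ 0.001 -0.003  0.002]
```

View pics/c5.png

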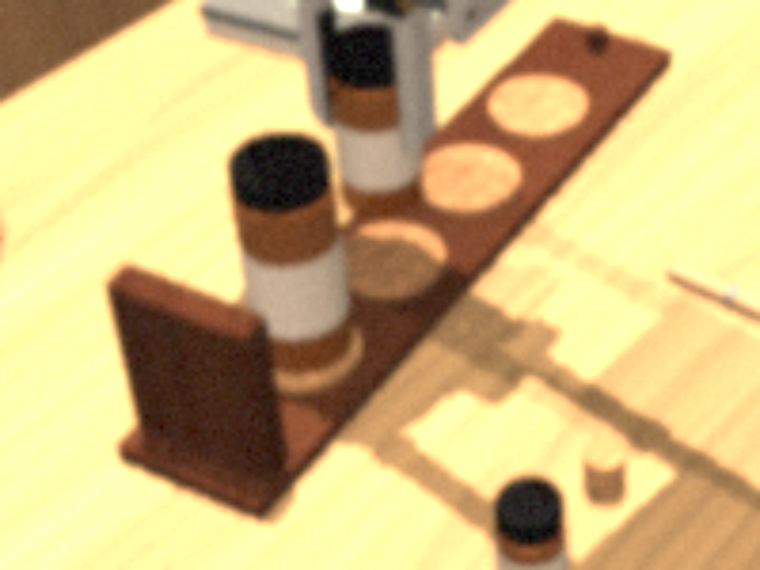

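Emit:
apply_moves --moves '[-1,1.5,0.05,0,0,0,0,-1,1.5,0,0,0,0,0,-1,0.8,0,0,0,0,0,-1,0.4,0,0,0,0,0,-1,0.2,0,0,0,0,0,-1,0,0,0,0,0,0,-1,0,0,0,0,0,0,-1,0,0,0,0,0,0]'

```text
time: 14.55
ee_pos: [635.2, 19.3, 58.9]
tcp_rot: [159.0, 89.8, 76.9]
ft_force: [0.2, 0.2, -1.1]
width: 45.7
```

Emit:
apply_moves --moves '[-0.1,0,0,0,0,0,0,0.2,0,0,0,0,0,0,0.5,0,0,0,0,0,0,0.8,0,0,0,0,0,0,1,0,0,0,0,0,0,1,0,0,0,0,0,0,1,-2,0,0,0,0,0,1,-3,0,0,0,0,0,1,-3,0,0,0,0,0,1,0,0,0,0,0,0,1,0,0,0,0,0,0,1,0,0,0,0,0,0]'

```text
time: 15.75
ee_pos: [633.7, 19.2, 136.9]
tcp_rot: [-142.7, 89.7, 135.3]
ft_force: [-0.3, 0.1, 0.1]
width: 93.6
```

```bash
python3 -c "
from h import *
go(*J['m'],140)"
```

```text
t 15.75 pos [633.7  19.2 136.9] w 93.6 F [-0.3  0.1  0.1] 
 shift cm [ -0.31 -22.35  13.16] turn [ 0.001 -0.003  0.003]
```

Emit:
apply_moves --moves '[1,-0.3,-2.79,1.64,0,0,0,1,0,-2.79,1.64,0,0,0,1,0,-2.79,1.64,0,0,0,1,0,-2.79,1.64,0,0,0,1,0,-2.79,1.65,0,0,0,1,0,-2.79,1.65,0,0,0,1,0,-2.79,1.65,0,0,0,1,0,-2.8,1.65,0,0,0,1,0,0,0,0,0,0,1,0,0,0,0,0,0,1,0,0,0,0,0,0,1,0,0,0,0,0,0]'

```text
time: 16.95
ee_pos: [432.6, -141.6, 140.7]
tcp_rot: [-176.0, 89.8, 102.0]
ft_force: [-0.2, -0.0, -0.4]
width: 93.9
```

```bash
python3 -c "
from h import *
go(*J['m'],26)"
```

```text
t 16.95 pos [ 432.6 -141.6  140.7] w 93.9 F [-0.2 -0.  -0.4] 
 shift cm [ 1.147e+01 -2.100e-01  1.000e-02] turn [ 0.002 -0.003  0.   ]
```

Emit:
apply_moves --moves '[1,3,-0.2,0,0,0,0,1,4,0,0,0,0,0,1,3,0,0,0,0,0,1,1.4,0,0,0,0,0,1,0,0,0,0,0,0,1,0,0,0,0,0,0,1,0,0,0,0,0,0,-1,0,0,0,0,0,0,-1,0,0,0,0,0,0,-1,0,0,0,0,0,0,-1,0,0,0,0,0,0,-1,0,0,0,0,0,0,-1,0,0,0,0,0,0,-1,0,0,0,0,0,0,-1,0,0,0,0,0,0,-1,0,0,0,0,0,0]'

```text
time: 18.55
ee_pos: [429.9, -142.2, 27.0]
tcp_rot: [178.6, 89.8, 96.6]
ft_force: [0.2, -0.1, -0.1]
width: 39.5
```

Emit:
apply_moves --moves '[-1,-1,0,0,0,0,0,-1,-2,0,0,0,0,0,-1,-2,0,0,0,0,0,-1,-1,0,0,0,0,0,-1,0,0,0,0,0,0,-1,0,0,0,0,0,0,-1,0,0,0,0,0,0]'

```text
time: 19.25
ee_pos: [429.1, -141.9, 86.2]
tcp_rot: [-158.8, 89.8, 119.2]
ft_force: [-0.9, -0.2, -1.2]
width: 39.5
```

```bash
python3 -c "
from h import *
go(*P[2],86)"
```

```text
t 19.25 pos [ 429.1 -141.9   86.2] w 39.5 F [-0.9 -0.2 -1.2] 
 shift cm [ 2.000e-02  2.248e+01 -4.620e+00] turn [ 0.001 -0.004  0.002]
```

Emit:
apply_moves --moves '[-1,0,1.4,-0.29,0,0,0,-1,0,2.81,-0.58,0,0,0,-1,0,2.81,-0.58,0,0,0,-1,0,2.81,-0.58,0,0,0,-1,0,2.81,-0.58,0,0,0,-1,0,2.81,-0.58,0,0,0,-1,0,2.81,-0.57,0,0,0,-1,0,2.81,-0.57,0,0,0,-1,0,1.41,-0.29,0,0,0,-1,0,0,0,0,0,0,-1,0,0,0,0,0,0,-1,0,0,0,0,0,0]'

```text
time: 20.45
ee_pos: [645.0, -65.4, 86.6]
tcp_rot: [-151.6, 89.8, 126.3]
ft_force: [-0.4, -0.1, -0.5]
width: 39.7
```

```bash
python3 -c "
from h import *
go(*P[2],43)"
```

```text
t 20.45 pos [645.  -65.4  86.6] w 39.7 F [-0.4 -0.1 -0.5] 
 shift cm [ 4.36  0.04 -0.01] turn [ 0.    -0.003  0.002]
```

Emit:
apply_moves --moves '[-1,1.5,0,0,0,0,0,-1,1.5,0,0,0,0,0,-1,0.8,0,0,0,0,0,-1,0.4,0,0,0,0,0,-1,0.2,0,0,0,0,0,-1,0,0,0,0,0,0,-1,0,0,0,0,0,0,-1,0,0,0,0,0,0]'

```text
time: 21.25
ee_pos: [646.5, -65.3, 43.7]
tcp_rot: [160.9, 89.8, 78.8]
ft_force: [-0.3, -0.9, -1.1]
width: 39.6
```

Emit:
apply_moves --moves '[-0.1,0,0,0,0,0,0,0.2,0,0,0,0,0,0,0.5,0,0,0,0,0,0,0.8,0,0,0,0,0,0,1,0,0,0,0,0,0,1,0,0,0,0,0,0,1,-2,0,0,0,0,0,1,-4,0,0,0,0,0,1,-4,0,0,0,0,0,1,0,0,0,0,0,0,1,0,0,0,0,0,0,1,0,0,0,0,0,0]'

```text
time: 22.45
ee_pos: [645.1, -65.3, 141.8]
tcp_rot: [-147.5, 89.7, 130.5]
ft_force: [-0.2, 0.4, -0.4]
width: 94.2
```

```bash
python3 -c "
from h import *
go(*J['s'],130)"
```

```text
t 22.45 pos [645.1 -65.3 141.8] w 94.2 F [-0.2  0.4 -0.4] 
 shift cm [  1.18 -18.14 -23.87] turn [ 0.001 -0.004  0.002]
```

Emit:
apply_moves --moves '[1,0,-3.2,0,0,0,0,1,0,-3.2,0,0,0,0,1,0,-3.2,0,0,0,0,1,0,-3.2,0,0,0,0,1,0,-3.2,0,0,0,0,1,0,-0.27,-2.98,0,0,0,1,0,-0.27,-2.98,0,0,0,1,0,-0.27,-2.98,0,0,0,1,0,-0.27,-2.98,0,0,0,1,0,-0.27,-2.98,0,0,0,1,0,-0.27,-2.98,0,0,0,1,0,-0.27,-2.98,0,0,0,1,0,-0.27,-3.0,0,0,0,1,0,0,0,0,0,0,1,0,0,0,0,0,0,1,0,0,0,0,0,0,1,0,0,0,0,0,0]'

```text
time: 24.15
ee_pos: [433.3, 144.6, 143.4]
tcp_rot: [-161.5, 89.8, 116.4]
ft_force: [-0.4, 0.1, 0.2]
width: 94.2
```

Run:
```python
from h import *
go(*J['s'],9)
a=snap('top','t6.png')['pixels'][150:310,220:430]; b=snap('side','s6.png')['pixels'][150:330,180:380]
o=np.zeros((400,800,3),np.uint8); o[:305,:400]=cv2.resize(a,(400,305));o[:360,400:]=cv2.resize(b,(400,360))
cv2.imwrite('pics/c6.png',cv2.convertScaleAbs(o[:,:,::-1],alpha=1.6))
```

```text
t 24.15 pos [433.3 144.6 143.4] w 94.2 F [-0.4  0.1  0.2] 
 shift cm [13.44 -0.06 -0.15] turn [-0.001 -0.003  0.001]
```

View pics/c6.png

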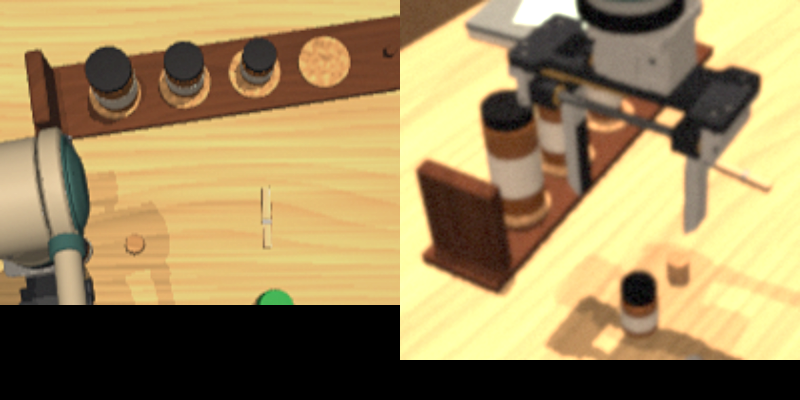

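Three jars stand on the first three pads, all upright. Next is jar_s.

Emit:
apply_moves --moves '[1,3,-0.05,-0.1,0,0,0,1,4,0,0,0,0,0,1,3.5,0,0,0,0,0,1,1.8,0,0,0,0,0,1,0.9,0,0,0,0,0,1,0,0,0,0,0,0,1,0,0,0,0,0,0,-1,0,0,0,0,0,0,-1,0,0,0,0,0,0,-1,0,0,0,0,0,0,-1,0,0,0,0,0,0,-1,0,0,0,0,0,0,-1,0,0,0,0,0,0,-1,0,0,0,0,0,0,-1,0,0,0,0,0,0,-1,0,0,0,0,0,0,-1,0,0,0,0,0,0]'

```text
time: 25.95
ee_pos: [432.5, 146.9, 11.8]
tcp_rot: [-177.6, 89.8, 100.4]
ft_force: [0.5, -0.1, 0.3]
width: 33.5
```

Emit:
apply_moves --moves '[-1,-1,0,0,0,0,0,-1,-3,0,0,0,0,0,-1,-4,0,0,0,0,0,-1,-4,0,0,0,0,0,-1,-2,0,0,0,0,0,-1,0,0,0,0,0,0,-1,0,0,0,0,0,0,-1,0,0,0,0,0,0]'

```text
time: 26.75
ee_pos: [431.3, 146.2, 150.4]
tcp_rot: [-131.9, 89.8, 146.1]
ft_force: [0.3, -0.1, -0.2]
width: 33.8
```

Run:
```python
from h import *
go(*P[3],150)
```

```text
t 26.75 pos [431.3 146.2 150.4] w 33.8 F [ 0.3 -0.1 -0.2] 
 shift cm [ 0.04 18.29 32.43] turn [ 0.001 -0.003  0.003]
```

Emit:
apply_moves --moves '[-1,0,0,1.4,0,0,0,-1,0,0,2.9,0,0,0,-1,0,0,2.9,0,0,0,-1,0,0,2.9,0,0,0,-1,0,0,2.9,0,0,0,-1,0,0,2.9,0,0,0,-1,0,0,2.9,0,0,0,-1,0,0,2.9,0,0,0,-1,0,0,2.9,0,0,0,-1,0,0,2.9,0,0,0,-1,0,0,2.9,0,0,0,-1,0,2,2.03,0,0,0,-1,0,2.9,0,0,0,0,-1,0,2.9,0,0,0,0,-1,0,2.9,0,0,0,0,-1,0,2.9,0,0,0,0,-1,0,2.9,0,0,0,0,-1,0,1.8,0,0,0,0,-1,0,0,0,0,0,0,-1,0,0,0,0,0,0]'

```text
time: 28.75
ee_pos: [657.4, -149.1, 148.7]
tcp_rot: [-137.0, 89.6, 141.0]
ft_force: [-1.2, 0.5, -0.3]
width: 33.5
```

Emit:
apply_moves --moves '[-1,0,0,0,0,0,0,-1,2,0,0,0,0,0,-1,3,0,0,0,0,0,-1,3,0,0,0,0,0,-1,0,0,0,0,0,0,-1,0,0,0,0,0,0,-1,0,0,0,0,0,0]'

```text
time: 29.45
ee_pos: [659.7, -149.7, 73.0]
tcp_rot: [116.5, 89.8, 34.4]
ft_force: [0.9, -0.3, -0.5]
width: 33.8
```

Run:
```python
from h import *
go(*P[3],28)
```

```text
t 29.45 pos [ 659.7 -149.7   73. ] w 33.8 F [ 0.9 -0.3 -0.5] 
 shift cm [ 4.5  -0.25 -0.03] turn [ 0.    -0.001 -0.003]
```

Emit:
apply_moves --moves '[-1,1.5,-0.15,0,0,0,0,-1,1.5,0,0,0,0,0,-1,0.8,0,0,0,0,0,-1,0.3,0,0,0,0,0,-1,0,0,0,0,0,0,-1,0,0,0,0,0,0,-1,0,0,0,0,0,0,-1,0,0,0,0,0,0]'

```text
time: 30.25
ee_pos: [657.7, -149.3, 30.5]
tcp_rot: [159.7, 89.8, 77.6]
ft_force: [-0.8, 0.8, 0.0]
width: 33.3
```

Emit:
apply_moves --moves '[-1,0.2,0,0,0,0,0,-1,0,0,0,0,0,0,-1,0,0,0,0,0,0,-1,0,0,0,0,0,0]'

```text
time: 30.65
ee_pos: [657.3, -149.2, 27.9]
tcp_rot: [-178.7, 89.8, 99.3]
ft_force: [-0.6, 0.6, 0.3]
width: 33.4
```

Emit:
apply_moves --moves '[-0.2,0,0,0,0,0,0,0.1,0,0,0,0,0,0,0.4,0,0,0,0,0,0,0.7,0,0,0,0,0,0,1,0,0,0,0,0,0,1,0,0,0,0,0,0,1,-2,0,0,0,0,0,1,-4,0,0,0,0,0,1,-4,0,0,0,0,0,1,-3,0,0,0,0,0,1,0,-3,2,0,0,0,1,0,-4,2.5,0,0,0,1,0,-4,2.5,0,0,0,1,0,-4,2.5,0,0,0,1,0,-4,2.5,0,0,0,1,0,-4,2.5,0,0,0,1,0,-2,2,0,0,0,1,0,0,0,0,0,0,1,0,0,0,0,0,0]'

```text
time: 32.55
ee_pos: [432.6, -347.7, 157.5]
tcp_rot: [166.3, 89.8, 84.1]
ft_force: [-0.2, 0.1, -0.1]
width: 93.9
```

Run:
```python
from h import *
go(*P[3],150)
t=snap('top','t7.png');s=snap('side','s7.png')
a=t['pixels'][150:310,160:430]; b=s['pixels'][120:300,180:380]
o=np.zeros((600,800,3),np.uint8); o[:237,:400]=cv2.resize(a,(400,237));o[:360,400:]=cv2.resize(b,(400,360))
cv2.imwrite('pics/c7.png',cv2.convertScaleAbs(o[:400,:,::-1],alpha=1.6))
# lid centres
g=t['pixels'].max(2)
for (x,y),h in zip(P,(138,114,92,72)):
    u,v=map(int,proj(t,(x,y,h))); w=(g[v-18:v+18,u-18:u+18]<42).astype(np.uint8)
    n,l,st,c=cv2.connectedComponentsWithStats(w); k=1+np.argmax(st[1:,4])
    print(at(t,c[k][0]+u-18,c[k][1]+v-18,h).round(1),st[k])
print('pads measured by top: (622.2,101.6)(634.1,17.2)(645.7,-67.2)(657.5,-151.7)')
```

```text
t 32.55 pos [ 432.6 -347.7  157.5] w 93.9 F [-0.2  0.1 -0.1] 
 shift cm [  0.75  24.98 -16.51] turn [-0.001 -0.003 -0.001]
[621.3  98.4] [ 10   7  24  25 455]
[635.   16.7] [ 10   8  21  22 345]
[646.9 -68.9] [ 12   9  18  19 256]
[ 656.9 -148.7] [ 11  12  15  16 178]
pads measured by top: (622.2,101.6)(634.1,17.2)(645.7,-67.2)(657.5,-151.7)
```

View pics/c7.png

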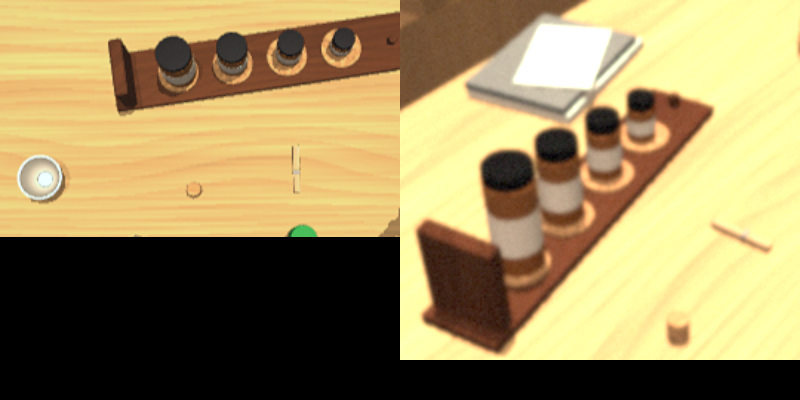

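All four jars stand upright on their pads, within about 3.5 mm of centre. The bowl is still at its starting pixel (187,270). The gripper is clear, so I'm handing the job in.

```bash
python3 -c "
from h import *
print(close_job())"
```

```text
the job is handed in; nothing more can be done
None
```

I placed the four jars on the cork pads in height order, with the tallest next to the end panel and the shortest at the open end. I released all four and handed the job in at about 33 s.

- **Jar positions:** the last top view put each lid centre about 1–3.5 mm from its pad centre (the limit is 14 mm). The side view showed all four jars upright.
- **Bowl and look-alike:** the bowl was still at its starting pixel, and I never touched the green look-alike.
- **Force and clearance:** the last force reading was about 0 N, and the gripper was well clear of everything.
- **Disagreement:** the two cameras differed by 4–11 mm in y. I used values weighted towards the top camera and checked them against the fingertips. The 1–3.5 mm figures come from the top camera alone.

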